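# Raise the rack gate and dock the tube rack

## Task

In the rack lane of the fraction collector, push the counterweighted barrier arm up past its balance point so that it stays raised by itself. Then push the test-tube rack along the lane, under the raised arm, until it sits against the low white dock box at the other end. Only push: do not lift or tip the rack, leave the glassware standing where it is, and finish clear of everything.

Things in the scene. Friction and masses are not known exactly. Their poses are not given: they have to be found in the camera images.
- lane: Level rack lane fixed to the bench. Origin: on the bench top, lane centre line, right below the lowered barrier arm. The lane runs along its y; x points across it, away from the robot; z up. Floor 8 mm above the bench, from y = -220 (dock) to +260 mm (open end). Rails on both sides: 24 mm high over the bench, 10 mm thick, inner faces at x = -46 and +46 mm.
- dock_face (a point): Middle of the lane floor's edge at the end stop (lane y = -220 mm, 8 mm above the bench). The stop is the face of the dock, a white box 130 mm wide across the lane, 80 mm long, 62 mm high. Axes as the lane's.
- barrier_hinge (a point): Fixed point on the barrier's hinge axis: lane x = 95 mm, y = 0, 90 mm above the bench; the axis is parallel to the lane's y. Two fixed hinge cheeks stand around it: lane x = 79 to 111 mm, y = -33 to +33 mm, 106 mm high. Behind the hinge the arm carries a steel counterweight, a cylinder 44 mm in diameter and 60 mm long.
- barrier (a joint): Angle of the barrier arm, rad: 0 = down, level across the lane; grows as the free end goes up; 1.75 (100 degrees, leaning a little away from the robot) is the raised stop. Damped. Let go below about 0.85 it sinks back to 0; beyond about 0.95 its counterweight carries it on to 1.75 in a few seconds and it stays. 1 to 2 N upwards at the free end starts it.
- barrier_paddle (a point): Centre of the underside of the flat push plate at the arm's free end, 195 mm from the hinge axis; moves with the arm. Plate: 100 mm along the lane, 40 mm long, 8 mm thick, ending 215 mm from the axis (lane x = -120 mm when down), its underside then 86 mm above bare bench. The arm is a bar 24 mm wide and 14 mm thick, from the hinge towards the robot. Axes when down as the lane's.
- rack: White rack with 15 glass tubes fixed in it, loose between the rails: 80 mm across the lane (x), 120 mm along it (y), 85 mm high, tubes to 96 mm, about 0.5 kg. Flat end walls. Origin: centre of its underside. It waits on the +y side of the barrier, which blocks it; against the dock its origin is at lane y = -160 mm. 2 to 8 N slides it; pushed mid-wall 35 to 60 mm above the bench it does not tip.
- bottle: Bystander: brown glass bottle, 72 mm diameter, 170 mm high; loose, beyond the lane. Origin: centre of its underside.
- flask: Bystander: conical glass flask, 92 mm diameter at the foot, 140 mm high; loose, near side, to the robot's left. Origin: centre of its underside.
- jug: Bystander: clear plastic measuring jug with a handle, 86 mm diameter, 110 mm high; loose, near side, to the robot's right. Origin: centre of its underside.
- vial: Bystander: small brown jar, 32 mm diameter, 70 mm high; loose, beyond the lane. Origin: centre of its underside.
Not all that is in view belongs to the job. What is shaped like the rack but black is not meant.

How it is judged:
By the outcome, as a careful person would: the job done as asked, in the order asked, and still so for the second after the job is handed in, with the robot touching nothing.
It also fails if it takes over 64 s, if anything falls off the work surface, if the arm or the gripper's body presses on something with over 40 N, if the wrist force passes 120 N, or if a joint passes its speed limit or range.

## Robot

A 6-joint arm with a two-finger parallel gripper is mounted at the origin on the work surface. World frame = base frame: x ahead of the robot, y to its left, z up, the work surface at z = 0. Lengths are in m, angles in rad, forces in N, time in s.
With the tool pointing down it reaches from about 0.35 to 0.775 m from the base axis. Payload 5.5 kg.
Tool frame: the origin (TCP) lies between the finger pads; the fingertips stand 17 mm ahead of it and the grasp point (between the pads) lies 2 mm behind it (env.finger_overhang is the distance from the TCP to the fingertips, in m); z points along the fingers, y is the direction in which the jaws open and shut (so a half turn about z gives the same grasp; the last joint's range is limited). The gripper opens to 85 mm and grips with 20 to 120 N. Pads are 22 mm wide; open, the fingers measure 114 mm over their backs; the gripper's body (76 mm by 85 mm) begins 54 mm behind the grasp point. The pads swing forward as they close: fully open they stand 13 mm farther back than shut.
Start: joints at [1.02, 0.313, 0.046, 1.304, 0, 1.431], TCP at [0.23, 0.527, 0.248] pointing down, gripper open.
Joint ranges: [-2.76, 2.76], [-0.86, 1.69], [-1.03, 1.26], [-2.2, 2.34], [-1.47, 1.5], [-3.14, 3.14]. Speed limits (rad/s): [2.57, 2.57, 3.14, 3.14, 3.14, 3.14].

## Interface

Orientations are given as a unit quaternion [w, x, y, z].
In Python, from workcell import env gives the robot as it stands. The module is installed in compiled form; this text tells all that it offers.
- The arm moves only by the tool arm_command, never from a script. Its argument "moves" is a list of rows, each a list of 5 numbers: the closure, from 0 (fully open) to 1 (shut), then the shift along the tool's x, y, z in mm, then the turn about the tool's z in rad. In form: [[fingers, dx, dy, dz, turn], ...]. A call has 1 to 12 rows; each row is the pose to reach, as a shift and turn from the pose commanded when the call began, along the tool's axes at that moment; what a row does not reach only later rows make up. A row lasts 1/10 s, in which the tool goes at most 50 mm and 8.59 degrees, less where a joint would pass 70% of its speed; a pose out of reach is approached as far as the arm can. A call with a gripper value outside its range is refused whole. The fingers move at their own pace and stop on an object; "squeeze" is the grip in N (left out, the last holds). Time passes only in rows, so rows that repeat a pose let the fingers close. It gives the time, the measured TCP pose, the force and the opening at its end, in the units of the state.
- env.get_state(): the state, without advancing time (a new reading comes with each control period).
- env.read_camera(name): name is "scene" or "top" or "wrist"; returns (picture, depth): 480x640x3 uint8, blue, green, red; 480x640 float32, m along the optical axis (not along the pixel's ray), 0 where there is no reading.
- env.get_calibration(name): a dict with "fx", "fy", "cx", "cy" (pixels), "pose" (4x4, takes a point from camera to world coordinates). Camera axes: x right, y down, z forward; pixel columns grow to the right and rows downward; lengths in m; the calibration is good to about 2 mm. The wrist camera is an equidistant fisheye: a pixel r from the principal point sees the ray r / f radians off the axis. A picture is of the moment at which its call begins: read the wrist's pose just before it. get_calibration takes no time and is no camera call; for the wrist camera it gives the pose at the moment of the call.
- env.hand_in(): hands the job in, once; it reports no verdict.
The state is a dict: "clock": time; "joint_pos": joint angles; "qvel": joint speeds; "tau": joint torques, N m; "tcp_pos": TCP position; "orientation": TCP orientation; "wrist_force": force on the tool from outside, world axes, zero at the start; "ft_torque": the same for the moment, N m; "finger_gap": finger opening in m.
Only numpy, scipy, OpenCV 4.12 (cv2) and the standard library are available. Lean on these libraries where they do the work, as an engineer would, in place of code of your own. Each camera call takes 0.05 s, during which the arm holds its last target. There are 200 camera calls.

## Working session

There is one attempt and no reset: what is moved stays moved. The work goes in short steps, Python scripts to look and compute and a tool call to move; the robot and the scene stay as the last step left them, time stands still between calls to the robot, and variables do not carry over. Pictures are saved under pics/ and viewed, about 8 in all and at most 12, crops included, and the job is handed in when it is done.

Besides the shell and the picture viewer there is one more tool, called after "Call:" in YAML: its name, and indented under it one key for each argument. arm_command: Moves the arm, as the interface text tells. Its arguments: {"type":"object","properties":{"moves":{"type":"array","items":{"type":"array","items":{"type":"number"}}},"squeeze":{"type":"number"}},"required":["moves"]}

```bash
mkdir -p pics; cat > h.py <<'E'
import numpy as np,cv2
from workcell import env
def pts(name,d,c):
    v,u=np.mgrid[0:480,0:640]
    P=np.stack([(u-c['cx'])/c['fx']*d,(v-c['cy'])/c['fy']*d,d],-1)
    T=np.array(c['pose']);return P@T[:3,:3].T+T[:3,3]
E
python3 - <<'E'
from h import *
for n in("scene","top"):
    p,d=env.read_camera(n);c=env.get_calibration(n)
    cv2.imwrite(f"pics/{n}0.png",p);np.savez(f"{n}0.npz",p=p,d=d,P=pts(n,d,c))
    print(n,c['fx'],np.round(c['pose'],3).tolist(),(d>0).mean())
s=env.get_state();print(s)
E
```

```text
scene 596.9182802427778 [[0.826, 0.401, -0.395, 1.117], [0.563, -0.608, 0.56, -0.784], [-0.015, -0.685, -0.728, 1.078], [0.0, 0.0, 0.0, 1.0]] 0.9958919270833333
top 509.3008273736831 [[-0.009, -0.997, 0.071, 0.453], [-1.0, 0.009, -0.001, -0.005], [0.0, -0.071, -0.997, 1.271], [0.0, 0.0, 0.0, 1.0]] 0.9958430989583333
{'clock': 0.1, 'joint_pos': array([1.02036585e+00, 3.13928285e-01, 4.51094959e-02, 1.30362913e+00,
       1.15911756e-05, 1.43118563e+00]), 'qvel': array([ 1.46342474e-04, -2.59515327e-04,  3.24281845e-03,  1.60399800e-03,
        1.12462219e-03, -7.84285860e-05]), 'tau': array([ 2.04087992e-03, -4.81726134e+01,  2.99243939e+01,  1.27138454e-02,
       -1.10046237e-04,  1.48219306e-05]), 'tcp_pos': array([0.22941626, 0.52678029, 0.24750325]), 'orientation': array([-2.84751236e-04,  2.03968386e-01,  9.78977127e-01, -7.75169681e-04]), 'wrist_force': array([-0.62245003,  0.22097605, -0.3127363 ]), 'ft_torque': array([ 0.04696668,  0.01331154, -0.04142097]), 'finger_gap': 0.08550313904691217}
```

View pics/scene0.png

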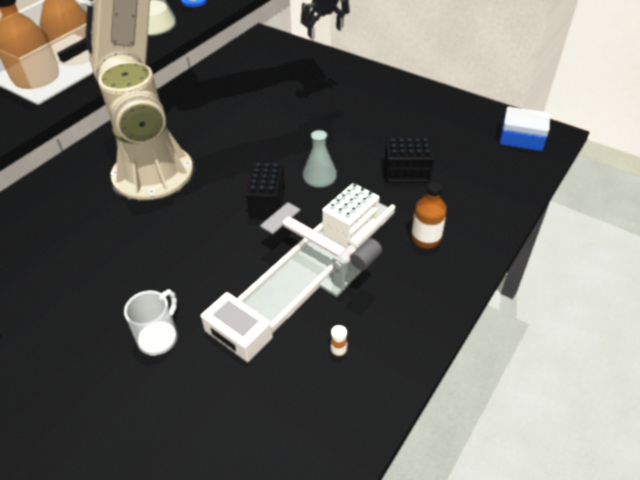

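View pics/top0.png

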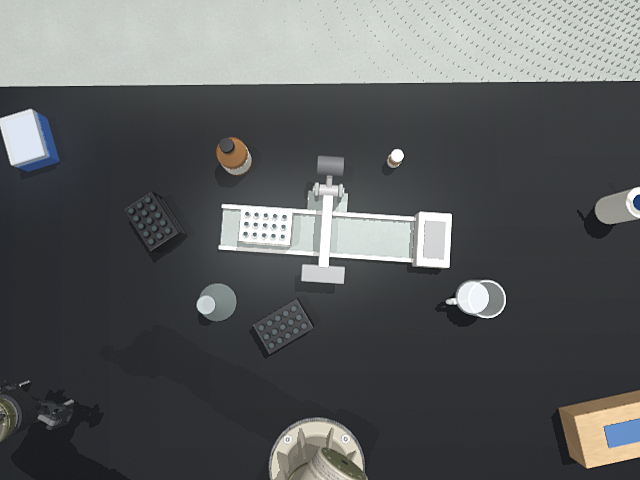

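Top picture: white rack at (265,226), lane with dock at (432,240), paddle at (323,273), hinge at (328,190), counterweight at (330,165), bottle (234,155), flask (217,302), jug (480,299), vial (396,158). Things that could be taken for the rack: black ones at (155,220) and (283,327), and the blue/white box at (28,138). I choose the white one, which stands between the rails.

```bash
python3 - <<'E'
from h import *
z=np.load("top0.npz");P=z['P'];p=z['p']
def q(n,u0,u1,v0,v1,z0,z1,br=None):
    A=P[v0:v1,u0:u1].reshape(-1,3);g=p[v0:v1,u0:u1].reshape(-1,3).mean(1)
    m=(A[:,2]>z0)&(A[:,2]<z1)
    if br: m&=(g>br[0])&(g<br[1])
    A=A[m]
    r=cv2.minAreaRect((A[:,:2]*1000).astype(np.float32))
    print(n,len(A),np.round(r[0],1),np.round(r[1],1),round(r[2],2),'z',np.round(np.percentile(A[:,2],[5,50,95])*1000,1),'min',np.round(A.min(0)*1000),'max',np.round(A.max(0)*1000));return A
q('bench',20,60,200,300,-1,1)
q('dock',405,460,205,275,.055,.07)
q('rack',232,300,200,250,.078,.105)
q('paddle',295,350,262,290,.08,.105)
q('bar',312,340,200,262,.08,.12)
q('blackrack',245,320,295,360,.03,.12)
q('flask',190,242,278,325,.02,.2)
q('jug',440,510,275,325,.02,.15)
q('nearrail',215,420,240,262,.017,.032,(150,256))
q('farrail',215,420,200,225,.017,.032,(150,256))
q('cheeks',308,348,180,200,.09,.13)
q('bottle',210,260,130,180,.02,.2)
# near rail row fit
c=p[210:256,225:300];cv2.imwrite("pics/crop0.png",cv2.resize(p[150:300,190:460],None,fx=2.9,fy=2.9,interpolation=cv2.INTER_CUBIC))
E
```

```text
bench 3984 [532.9 689.7] [251.3 103.5] 1.24 z [-4.2 -0.1  4. ] min [408. 636.  -8.] max [658. 744.   9.]
dock 1770 [ 543.3 -283.8] [ 80.2 129.8] 85.81 z [56.6 60.7 64.9] min [ 477. -328.   55.] max [ 610. -240.   69.]
rack 1548 [577.  114.9] [120.2  80.2] 85.03 z [ 89.1  93.6 104.2] min [533.  52.  79.] max [622. 176. 105.]
paddle 779 [467.7 -18. ] [99.8 47.9] 85.66 z [90.1 94.  98.2] min [442. -67.  86.] max [491.  33. 103.]
bar 641 [564.2 -25.5] [ 24.  143.9] 85.64 z [ 92.5  96.5 100.3] min [493. -41.  90.] max [636.  -9. 102.]
blackrack 1849 [343.7  76. ] [ 80.  120.7] 29.93 z [80.9 86.  98.7] min [280.   6.  32.] max [407. 145. 103.]
flask 1010 [398.  237.6] [85.9 81.2] 8.3 z [ 23.5  67.  141.4] min [355. 196.  20.] max [440. 281. 146.]
jug 1083 [ 408.4 -376.9] [111.5  84.9] 65.57 z [ 26.5  79.8 111.1] min [ 362. -432.   20.] max [ 446. -310.  115.]
nearrail 745 [519.8  -2.4] [478.   21.5] 85.61 z [19.3 23.7 27.7] min [ 494. -240.   17.] max [542. 236.  31.]
farrail 617 [614.3 -10.5] [ 51.2 477.2] 0.8 z [19.5 23.8 27.9] min [ 588. -249.   17.] max [641. 228.  31.]
cheeks 421 [658.3 -32. ] [69.9 43.7] 88.72 z [ 94.1 102.6 110.1] min [636. -67.  90.] max [680.   3. 117.]
bottle 990 [744.5 190.7] [64.8 72.1] 28.26 z [ 38.8 116.1 170.9] min [712. 156.  21.] max [781. 228. 175.]
```

View pics/crop0.png

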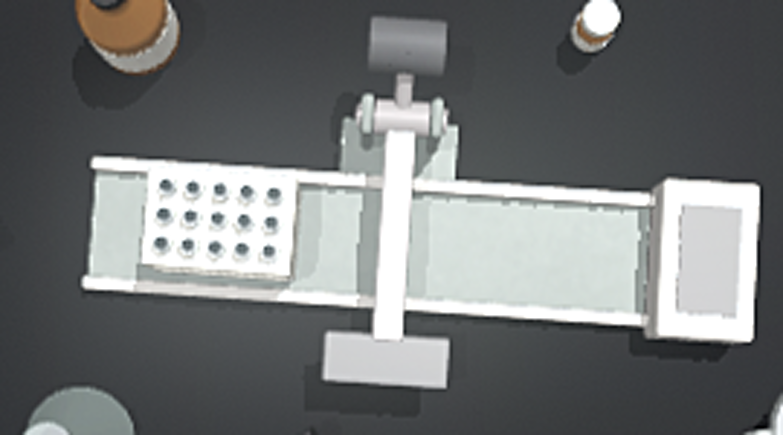

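The crop shows the white rack, 15 tubes and flat end walls, between the rails on the +y side of the barrier, and the measured sizes fit the description. Lane origin is about (563, -25) mm and lane y points along 85.65°. First I go to the near side of the paddle, with closed fingers and the tool aligned to the lane.

Call:
arm_command:
  moves:
    - [1,-32,-35,0,-0.03]
    - [1,-64,-70,0,-0.06]
    - [1,-96,-105,0,-0.09]
    - [1,-128,-140,0,-0.12]
    - [1,-160,-175,0,-0.15]
    - [1,-192,-210,0,-0.18]
    - [1,-224,-245,0,-0.21]
    - [1,-256,-280,0,-0.24]
    - [1,-288,-315,0,-0.27]
    - [1,-320,-350,0,-0.3]
    - [1,-352,-386,0,-0.32]
    - [1,-384,-422,0,-0.335]

```text
clock: 1.3
tcp_pos: [0.4132, -0.015, 0.2482]
orientation: [0.0, 0.038, 0.999, 0.0]
wrist_force: [0.7, 1.5, 1.0]
finger_gap: 0.0001
```

Call:
arm_command:
  moves:
    - [1,0,0,0,0]
    - [1,0,0,0,0]

```text
clock: 1.5
tcp_pos: [0.4129, -0.014, 0.2478]
orientation: [-0.001, 0.04, 0.999, 0.0]
wrist_force: [-0.8, 0.7, -1.2]
finger_gap: 0.0
```

Call:
arm_command:
  moves:
    - [1,0,0,40,0]
    - [1,0,0,80,0]
    - [1,0,0,120,0]
    - [1,0,0,150,0]
    - [1,0,0,163,0]
    - [1,0,0,163,0]
    - [1,-5,0,163,0]
    - [1,-10,0,163,0]
    - [1,-13,0,163,0]
    - [1,-13,0,163,0]

```text
clock: 2.5
tcp_pos: [0.4276, -0.0142, 0.0862]
orientation: [0.001, 0.038, 0.999, -0.0]
wrist_force: [0.2, -0.4, 0.1]
finger_gap: -0.0001
```

```bash
python3 - <<'E'
from h import *
for n in("scene",):
    p,d=env.read_camera(n);cv2.imwrite("pics/s1.png",cv2.resize(p[130:330,150:450],None,fx=2.6,fy=2.6))
s=env.get_state();print(s['tcp_pos'],s['wrist_force'])
E
```

```text
[ 0.4269378  -0.01413579  0.08591498] [-0.40754193 -0.5169762  -0.46239517]
```

View pics/s1.png

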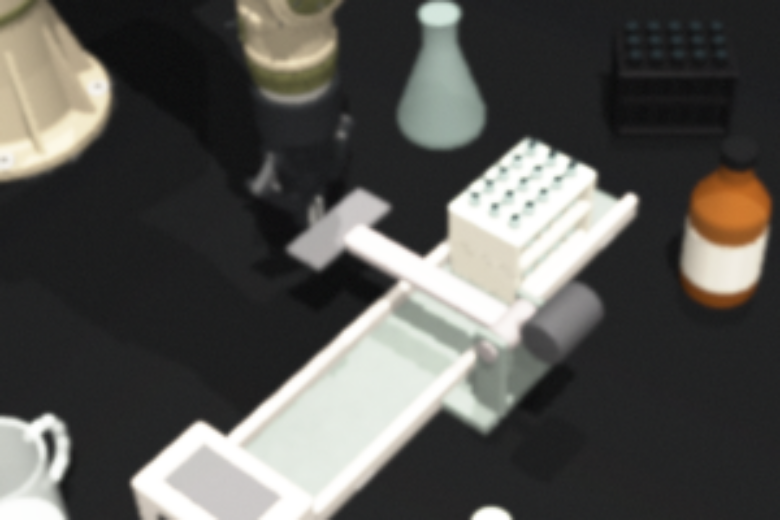

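The closed fingers stand just before the middle of the paddle's free edge, at crop pixel (318,215). Next I press in small steps and watch the force.

Call:
arm_command:
  moves:
    - [1,-2,0,0,0]
    - [1,-4,0,0,0]
    - [1,-5,0,0,0]
    - [1,-5,0,0,0]

```text
clock: 2.95
tcp_pos: [0.4313, -0.0145, 0.0853]
orientation: [0.0, 0.038, 0.999, 0.0]
wrist_force: [0.6, -1.0, -0.2]
finger_gap: -0.0001
```

Call:
arm_command:
  moves:
    - [1,-2,0,0,0]
    - [1,-3,0,0,0]
    - [1,-3,0,0,0]

```text
clock: 3.25
tcp_pos: [0.4343, -0.0147, 0.0853]
orientation: [0.0, 0.038, 0.999, 0.0]
wrist_force: [0.1, 0.7, 1.4]
finger_gap: -0.0001
```

Call:
arm_command:
  moves:
    - [1,-2,0,0,0]
    - [1,-4,0,0,0]
    - [1,-4,0,0,0]

```text
clock: 3.55
tcp_pos: [0.4351, -0.0146, 0.0848]
orientation: [-0.003, 0.038, 0.999, 0.0]
wrist_force: [-7.9, -0.7, 6.8]
finger_gap: -0.0003
```

Call:
arm_command:
  moves:
    - [1,-1,0,0,0]
    - [1,-2,0,0,0]
    - [1,-2,0,0,0]

```text
clock: 3.85
tcp_pos: [0.4351, -0.0145, 0.0845]
orientation: [-0.005, 0.038, 0.999, 0.0]
wrist_force: [-13.0, -0.2, 10.7]
finger_gap: 0.0005
```

Call:
arm_command:
  moves:
    - [1,0,0,-4,0]
    - [1,0,0,-8,0]
    - [1,-1,0,-12,0]
    - [1,-1,0,-16,0]
    - [1,-1,0,-20,0]
    - [1,-2,0,-25,0]
    - [1,-3,0,-30,0]

```text
clock: 4.55
tcp_pos: [0.4368, -0.0146, 0.1132]
orientation: [-0.006, 0.038, 0.999, 0.0]
wrist_force: [-12.5, -1.3, 0.5]
finger_gap: -0.0001
```

```bash
cat > bar.py <<'E'
from h import *
p,d=env.read_camera("top");c=env.get_calibration("top");P=pts("top",d,c)
A=P.reshape(-1,3)*1000-[563,-24.6,0]
l=np.stack([A@[.9971,-.0758,0],A@[.0758,.9971,0],A[:,2]],-1)
col=p.reshape(-1,3).astype(int)
# bar: strip near lane y=0, bright; plate sides at |y| 25..45
for n,y0,y1,x0,x1 in(("bar",-9,9,-75,70),("plate+",28,46,-130,70),("plate-",-46,-28,-130,70)):
    m=(l[:,1]>y0)&(l[:,1]<y1)&(l[:,0]>x0)&(l[:,0]<x1)&(l[:,2]>75)&(col.min(1)>110)
    if m.sum()>5:
        B=l[m];k=np.polyfit(B[:,0],B[:,2],1);print(n,m.sum(),'x',np.percentile(B[:,0],[2,98]).round(),'z',np.percentile(B[:,2],[2,98]).round(),'angle',-np.arctan(k[0]).round(3))
s=env.get_state();print(s['clock'],s['tcp_pos'].round(4),s['wrist_force'].round(1))
E
python3 bar.py
```

```text
bar 439 x [-57.  67.] z [ 99. 120.] angle 0.133
plate+ 513 x [-129.  -74.] z [550. 595.] angle 0.56
plate- 437 x [-129.  -83.] z [548. 590.] angle 0.631
4.6 [ 0.4369 -0.0146  0.1138] [-12.6  -0.7   0.7]
```

Contact is sticking: the bar angle is 0.133, in step with the finger's rise. I follow the arc.

Call:
arm_command:
  moves:
    - [1,-1,0,-8,0]
    - [1,-2,0,-16,0]
    - [1,-4,0,-24,0]
    - [1,-7,0,-32,0]
    - [1,-9,0,-40,0]
    - [1,-12,0,-48,0]
    - [1,-14,0,-55,0]
    - [1,-17,0,-62,0]
    - [1,-21,0,-69,0]
    - [1,-24,0,-76,0]
    - [1,-28,0,-84,0]

```text
clock: 5.7
tcp_pos: [0.4659, -0.0169, 0.1983]
orientation: [-0.005, 0.038, 0.999, 0.0]
wrist_force: [-12.3, -0.2, 6.1]
finger_gap: -0.0001
```

```bash
python3 bar.py
```

```text
bar 508 x [-74.  67.] z [116. 661.] angle 1.369
plate+ 1002 x [-128.  -47.] z [639. 679.] angle 0.32
plate- 839 x [-128.  -56.] z [638. 677.] angle 0.381
5.75 [ 0.4671 -0.017   0.1999] [-15.5   0.2  10.7]
```

Call:
arm_command:
  moves:
    - [1,-5,0,-8,0]
    - [1,-11,0,-16,0]
    - [1,-18,0,-24,0]
    - [1,-25,0,-32,0]
    - [1,-32,0,-39,0]
    - [1,-39,0,-46,0]
    - [1,-46,0,-53,0]
    - [1,-54,0,-59,0]
    - [1,-62,0,-65,0]
    - [1,-70,0,-71,0]
    - [1,-78,0,-76,0]
    - [1,-86,0,-80,0]

```text
clock: 6.95
tcp_pos: [0.5573, -0.024, 0.2795]
orientation: [0.0, 0.038, 0.999, 0.0]
wrist_force: [0.5, -0.3, 0.8]
finger_gap: 0.0003
```

```bash
sed -i 's/(l\[:,2\]>75)/(l[:,2]>75)\&(l[:,2]<310)/' bar.py; python3 bar.py; python3 - <<'E'
from h import *
p,d=env.read_camera("scene");cv2.imwrite("pics/s2.png",cv2.resize(p[80:330,150:450],None,fx=2.3,fy=2.3))
E
```

```text
7.0 [ 0.5587 -0.0242  0.2799] [ 2.  -0.6 -0. ]
```

View pics/s2.png

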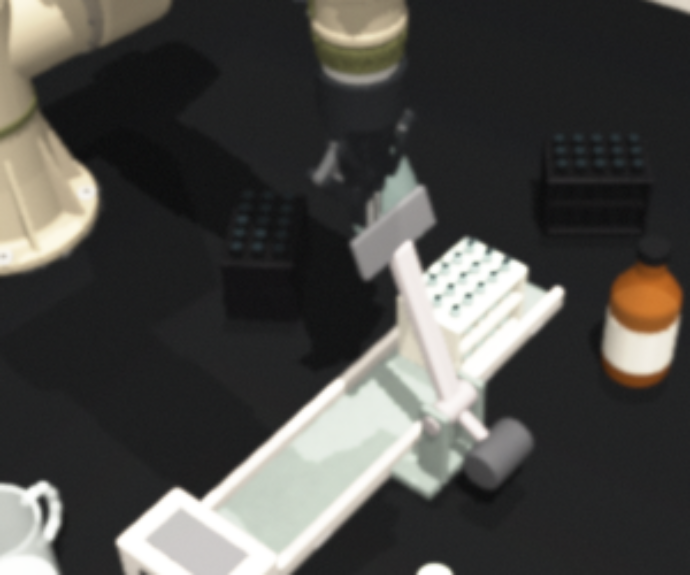

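The arm is past its balance point: the plate has left the finger at (370,225) and contact force is zero. I back off, then go high to the +y end of the rack, turning 90°.

Call:
arm_command:
  moves:
    - [1,40,0,0,0]
    - [1,80,0,0,0]
    - [1,100,20,0,0.14]
    - [1,100,55,0,0.28]
    - [1,100,90,0,0.42]
    - [0.7,100,125,0,0.56]
    - [0.6,100,160,0,0.7]
    - [0.6,100,195,0,0.84]
    - [0.6,100,230,0,0.98]
    - [0.6,85,265,0,1.12]
    - [0.6,50,278,0,1.26]
    - [0.6,10,278,0,1.4]

```text
clock: 8.25
tcp_pos: [0.5675, 0.2567, 0.2793]
orientation: [-0.0, 0.673, 0.739, 0.0]
wrist_force: [0.4, 0.8, 0.2]
finger_gap: 0.0344
```

Call:
arm_command:
  moves:
    - [0.6,0,0,0,0.1]
    - [0.6,0,0,0,0.171]
    - [0.6,0,0,0,0.171]

```text
clock: 8.55
tcp_pos: [0.5677, 0.2539, 0.2784]
orientation: [-0.0, 0.734, 0.68, -0.001]
wrist_force: [0.1, -0.4, 0.0]
finger_gap: 0.0343
```

```bash
cat > st.py <<'E'
from h import *
import sys
s=env.get_state();t=s['tcp_pos']*1000-[563,-24.6,0]
print(s['clock'],s['joint_pos'].round(2),'lane tcp',t[0]*.9971-t[1]*.0758,t[0]*.0758+t[1]*.9971,t[2],s['orientation'].round(3),s['wrist_force'].round(1),s['finger_gap'])
p,d=env.read_camera("top");c=env.get_calibration("top");P=pts("top",d,c)
A=P.reshape(-1,3)*1000-[563,-24.6,0]
l=np.stack([A@[.9971,-.0758,0],A@[.0758,.9971,0],A[:,2]],-1);col=p.reshape(-1,3).astype(int)
m=(abs(l[:,0])<60)&(l[:,1]>-230)&(l[:,1]<260)&(l[:,2]>76)&(l[:,2]<100)&(col.min(1)>130)
r=cv2.minAreaRect(l[m][:,:2].astype(np.float32));print('rack',m.sum(),r,np.percentile(l[m],[1,99],axis=0).round(1))
if len(sys.argv)>1: cv2.imwrite(f"pics/{sys.argv[1]}.png",p)
E
python3 st.py t2
```

```text
8.55 [0.29 0.4  0.25 1.42 0.   1.94] lane tcp -16.387115095992947 278.0197268741259 278.39814213390986 [-0.     0.734  0.68  -0.001] [ 0.1 -0.4  0. ] 0.03427599037987372
rack 1263 ((3.2767410278320312, 140.39353942871094), (120.51423645019531, 80.4368896484375), 89.24040985107422) [[-36.3  81.   87.1]
 [ 42.3 199.3  99.2]]
```

View pics/t2.png

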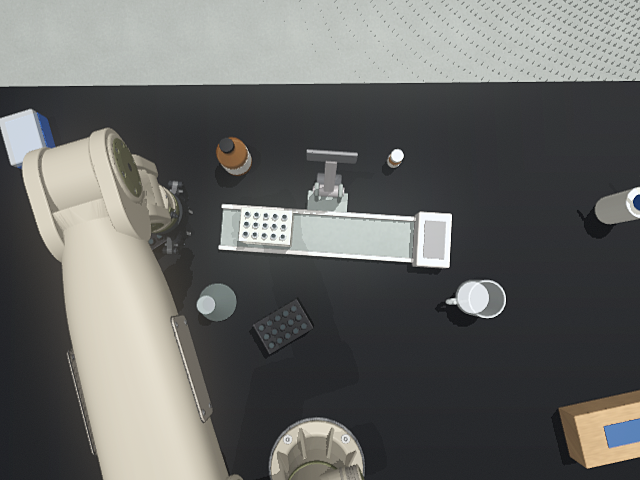

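Barrier is raised against its stop: the plate is edge-on at (331,156). Rack is unmoved at (265,226), lane y 140, and the glassware stands. I go down behind the rack.

Call:
arm_command:
  moves:
    - [0.6,0,9,45,0]
    - [0.6,0,18,90,0]
    - [0.6,0,18,135,0]
    - [0.6,0,18,175,0]
    - [0.6,0,18,210,0]
    - [0.6,0,18,227,0]
    - [0.6,0,18,227,0]
    - [0.6,-20,18,227,0]
    - [0.6,-40,18,227,0]
    - [0.6,-55,18,227,0]
    - [0.6,-60,18,227,0]
    - [0.6,-60,18,227,0]

```text
clock: 9.8
tcp_pos: [0.5819, 0.1919, 0.0535]
orientation: [0.0, 0.734, 0.679, 0.001]
wrist_force: [0.4, 0.3, -1.1]
finger_gap: 0.0341
```

```bash
python3 st.py; python3 - <<'E'
from h import *
p,d=env.read_camera("scene");cv2.imwrite("pics/s3.png",cv2.resize(p[80:330,200:500],None,fx=2.3,fy=2.3))
E
```

```text
9.8 [ 0.19  0.5  -0.16  0.9   0.    1.84] lane tcp 2.4153399363569434 217.27893275441917 53.48887401320994 [0.    0.734 0.679 0.001] [ 0.4  0.3 -1.1] 0.03413966666222453
rack 1229 ((-2.856678009033203, 142.61395263671875), (125.9764633178711, 97.09430694580078), 89.84292602539062) [[-36.4  80.5  87.3]
 [ 42.7 198.6  99.1]]
```

View pics/s3.png

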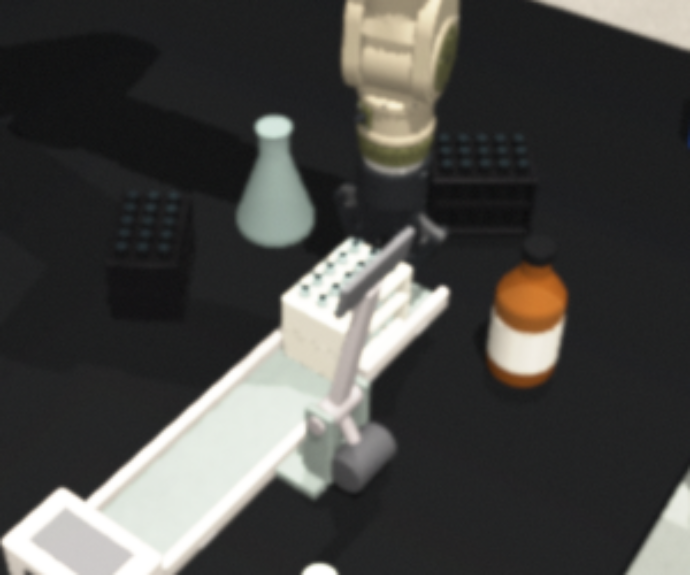

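The raised barrier is clear of the lane and the fingers stand just behind the rack's far end wall. I narrow the gripper a little for clearance at the cheeks and push gently.

Call:
arm_command:
  moves:
    - [0.8,0,-3,0,0]
    - [0.8,0,-3,0,0]
    - [0.8,-4,-3,0,0]
    - [0.8,-8,-3,0,0]
    - [0.8,-12,-3,0,0]
    - [0.8,-17,-3,0,0]
    - [0.8,-22,-3,0,0]
    - [0.8,-28,-3,0,0]
    - [0.8,-34,-3,0,0]
    - [0.8,-40,-3,0,0]

```text
clock: 10.9
tcp_pos: [0.5752, 0.1525, 0.0523]
orientation: [-0.0, 0.734, 0.68, 0.0]
wrist_force: [0.1, 3.1, -0.1]
finger_gap: 0.0171
```

```bash
python3 st.py
```

```text
10.9 [ 0.12  0.48 -0.21  0.88  0.    1.77] lane tcp -1.2646638905337362 177.55093957775514 52.31670921777362 [-0.     0.734  0.68   0.   ] [ 0.1  3.1 -0.1] 0.01706901115323965
rack 1158 ((-2.090129852294922, 105.87528991699219), (92.15093994140625, 122.4887466430664), 0.2943820059299469) [[-35.6  45.2  86.5]
 [ 43.5 162.1  99.4]]
```

Call:
arm_command:
  moves:
    - [0.8,-8,0,0,0]
    - [0.8,-16,0,0,0]
    - [0.8,-24,0,0,0]
    - [0.8,-32,0,0,0]
    - [0.8,-40,0,0,0]
    - [0.8,-48,0,0,0]
    - [0.8,-56,0,0,0]
    - [0.8,-64,0,0,0]
    - [0.8,-72,0,0,0]
    - [0.8,-80,0,0,0]
    - [0.8,-88,0,0,0]
    - [0.8,-96,0,0,0]

```text
clock: 12.15
tcp_pos: [0.5678, 0.0568, 0.0523]
orientation: [-0.0, 0.733, 0.68, 0.0]
wrist_force: [0.2, 4.5, -0.3]
finger_gap: 0.0173
```

Call:
arm_command:
  moves:
    - [0.8,-8,0,0,0]
    - [0.8,-16,0,0,0]
    - [0.8,-24,0,0,0]
    - [0.8,-32,0,0,0]
    - [0.8,-40,0,0,0]
    - [0.8,-48,0,0,0]
    - [0.8,-56,0,0,0]
    - [0.8,-64,0,0,0]
    - [0.8,-72,0,0,0]
    - [0.8,-80,0,0,0]
    - [0.8,-88,0,0,0]
    - [0.8,-96,0,0,0]

```text
clock: 13.35
tcp_pos: [0.5606, -0.0389, 0.0523]
orientation: [-0.0, 0.733, 0.68, 0.0]
wrist_force: [0.1, 5.8, 2.3]
finger_gap: 0.0171
```

```bash
python3 st.py
```

```text
13.35 [-0.21  0.42 -0.3   0.85  0.    1.43] lane tcp -1.353246945878736 -14.420017606241675 52.290854963515415 [-0.     0.733  0.68   0.   ] [0.1 5.8 2.3] 0.017085152285908022
rack 535 ((3.693279266357422, -118.55742645263672), (57.87363052368164, 79.61518096923828), 89.61988830566406) [[ -35.8 -146.7   87.2]
 [  42.9  -92.1   98.8]]
```

Call:
arm_command:
  moves:
    - [0.8,-8,0,0,0]
    - [0.8,-16,0,0,0]
    - [0.8,-24,0,0,0]
    - [0.8,-32,0,0,0]
    - [0.8,-40,0,0,0]
    - [0.8,-48,0,0,0]
    - [0.8,-55,0,0,0]
    - [0.8,-61,0,0,0]
    - [0.8,-65,0,0,0]
    - [0.8,-68,0,0,0]
    - [0.8,-70,0,0,0]
    - [0.8,-70,0,0,0]

```text
clock: 14.6
tcp_pos: [0.5552, -0.1084, 0.0523]
orientation: [0.0, 0.734, 0.68, -0.0]
wrist_force: [0.7, 3.2, 1.7]
finger_gap: 0.0172
```

Call:
arm_command:
  moves:
    - [0.8,-1,0,0,0]
    - [0.8,-2,0,0,0]
    - [0.8,-3,0,0,0]
    - [0.8,-3,0,0,0]

```text
clock: 15.0
tcp_pos: [0.555, -0.1109, 0.0523]
orientation: [-0.0, 0.733, 0.68, 0.0]
wrist_force: [-0.1, 5.3, 1.7]
finger_gap: 0.017
```

Call:
arm_command:
  moves:
    - [0.8,-1,0,0,0]
    - [0.8,-2,0,0,0]
    - [0.8,-2,0,0,0]

```text
clock: 15.3
tcp_pos: [0.5549, -0.1122, 0.0523]
orientation: [-0.001, 0.733, 0.68, 0.001]
wrist_force: [0.8, 7.5, 2.3]
finger_gap: 0.0172
```

Call:
arm_command:
  moves:
    - [0.8,-1,0,0,0]
    - [0.8,-2,0,0,0]
    - [0.8,-2,0,0,0]

```text
clock: 15.6
tcp_pos: [0.555, -0.1122, 0.0524]
orientation: [-0.002, 0.733, 0.68, 0.002]
wrist_force: [2.2, 14.1, 3.3]
finger_gap: 0.0173
```

```bash
python3 st.py
```

```text
15.6 [-0.34  0.43 -0.29  0.85  0.01  1.3 ] lane tcp -1.3843812420088 -87.97315424811299 52.36427684962125 [-0.002  0.733  0.68   0.002] [ 2.2 14.1  3.3] 0.017314509026245647
rack 142 ((0.07583236694335938, -217.6873779296875), (21.283790588378906, 78.4373779296875), 77.18215942382812) [[ -35.7 -220.7   88.2]
 [  36.9 -199.8   98.2]]
```

The rack is at the dock: the tool stopped at lane y = -88 and the force climbed to 14 N. I back off, go up, and withdraw towards the robot.

Call:
arm_command:
  moves:
    - [0.8,4,0,0,0]
    - [0.8,10,0,0,0]
    - [0.8,20,0,0,0]
    - [0.8,35,0,0,0]
    - [0.8,35,-5,-30,0]
    - [0.8,35,-10,-65,0]
    - [0.8,35,-15,-100,0]
    - [0.8,35,-40,-130,0]
    - [0.8,35,-75,-150,0]
    - [0.8,35,-110,-170,0]
    - [0.8,35,-145,-180,0]
    - [0.8,35,-160,-180,0]

```text
clock: 16.85
tcp_pos: [0.396, -0.0672, 0.2337]
orientation: [0.001, 0.733, 0.68, 0.0]
wrist_force: [0.3, -0.2, -0.1]
finger_gap: 0.0177
```

Call:
arm_command:
  moves:
    - [0.8,40,0,0,0]
    - [0.8,80,0,0,0]
    - [0.8,120,0,0,0]
    - [0.8,160,0,0,0]
    - [0.8,200,0,0,0]
    - [0.8,240,0,0,0]
    - [0.8,240,0,0,0]
    - [0.8,240,0,0,0]
    - [0.8,240,0,0,0]
    - [0.8,240,0,0,0]

```text
clock: 17.85
tcp_pos: [0.4161, 0.1704, 0.2321]
orientation: [-0.0, 0.734, 0.679, -0.0]
wrist_force: [-0.2, 0.3, -0.3]
finger_gap: 0.0172
```

```bash
python3 st.py t3
```

```text
17.85 [ 0.21  0.08 -0.29  1.21 -0.    1.86] lane tcp -161.21065498685007 183.3189438092072 232.09748630002795 [-0.     0.734  0.679 -0.   ] [-0.2  0.3 -0.3] 0.01720377206505381
rack 1272 ((3.9774398803710938, -160.58843994140625), (80.36478424072266, 120.91801452636719), 0.022302621975541115) [[ -35.8 -219.5   82.9]
 [  43.1 -100.7   98.9]]
```

View pics/t3.png

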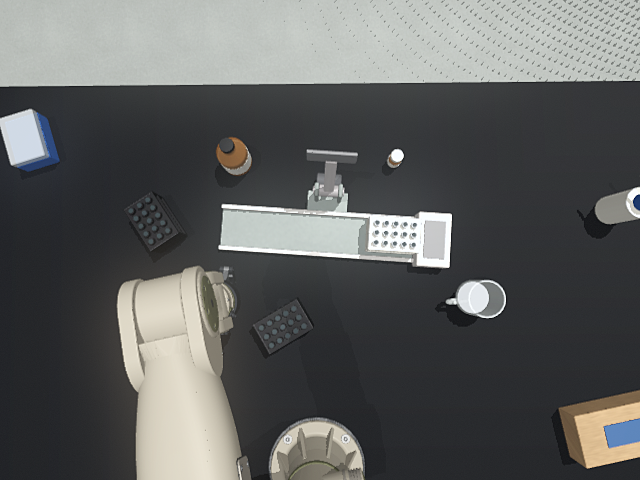

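Rack at (394,234) is against the dock (lane y -160.6, yaw 0), barrier still raised at (331,156), and jug, bottle and vial are unmoved. The flask is hidden under the arm, so I check it from the scene camera.

```bash
python3 - <<'E'
from h import *
p,d=env.read_camera("scene");cv2.imwrite("pics/s4.png",p)
E
```

```text
(no output)
```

View pics/s4.png

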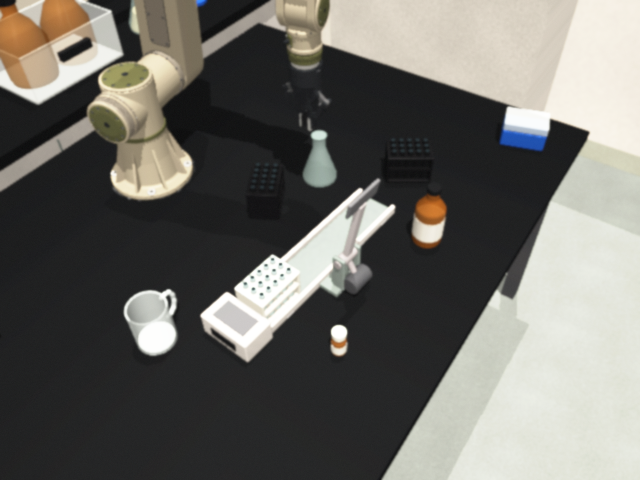

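The flask stands unmoved at (319,160), everything else is in place, and the gripper hangs free in the air.

```bash
python3 -c "
from workcell import env
print(env.hand_in())"
```

```text
the job is handed in; nothing more can be done
None
```

The barrier arm is raised and holding by itself, and the rack sits against the dock. I handed the job in at about 18 s of the 64 s allowed.

- **Barrier:** I pushed it up at its free edge with closed fingers until the counterweight took over. The last pictures show it still raised.
- **Rack:** I pushed it by its end wall, about 3–6 N while sliding, rising to about 14 N against the dock. The last measurement puts its origin at lane y = -160.6 mm (expected -160), square in the lane.
- **Surroundings:** The bottle, flask, jug, vial and both black racks look unmoved in the last pictures. The gripper was clear of everything, with the wrist force near zero.

Two readings were less clean. My automatic angle check of the barrier failed once the robot arm came into the top view, so past the first few degrees I judged its angle from the arm's geometry, the contact force and the pictures. The depth fit of the rack was also disturbed while the gripper covered it, so I relied on the clear view afterwards.

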